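Rebuild a microscope stage on its two-pin carrier

TASK

Take the yellow transport cover off the stage carrier and stand it upright, flat on the floor of the steel tray. Then thread the silver spacer, and after it the black stage plate, over the carrier's two pins, lowering each gently until it lies fully down (do not let it fall). Finally swing the red clamp fully round over the end of the stack, let go of everything and leave the other things on the desk where they are.

Things in the scene. Friction and masses are not known exactly. Their poses are not given: they have to be found in the camera images.
- carrier: white stage carrier, fixed to the table. Origin: centre of the pedestal's foot on the table; z up. Foot 62 (x) x 250 (y) x 10 high, from y = -95 to +155. Pedestal 28 (x) x 112 (y), flat top (the seat) 50 above the table. On the seat stand two steel pins at x = 0, y = +42 and y = -42: 8 dia, straight for 16 then a cone to a 3 dia tip, 26 tall in all (tips 76 above the table). Beyond the +y end stands the clamp post, 20 dia, at y = +92.
- seat (a point): centre of the seat, midway between the pins' feet, 50 above the table; axes as the carrier
- cover: yellow transport cover, upside-down hollow box 28 (x) x 112 (y) x 38 high, standing over the pins on the seat, its long side along the carrier's y. Origin: centre of its underside. Walls 4; about 6 play to the pins; lift straight up by at least 30 to clear them. On top a grip rib 14 (x) x 60 (y) x 26 high (z = 38 to 64). About 70 g
- tray: fixed steel tray, outside 210 (x) x 130 (y) x 22 high, wall and floor 5. Origin: centre of its underside
- spacer: silver aluminium plate 38 (x) x 130 (y) x 6 thick with two round through holes, 11 dia, at x = 0, y = +42 and -42; same either way round. Origin: centre of its underside. About 90 g. It lies flat on a rest block, its sides overhanging the block by about 5, so it can be gripped across its x sides
- stage_plate: black plate 48 (x) x 130 (y) x 8 thick with a white glass slide between the holes; two round through holes, 11 dia, at x = 0, y = +42 and -42; works either way round. Origin: centre of its underside. About 130 g. Lies on the other rest block, overhanging it by 10 on each side. It is 10 wider than the spacer, so fingers holding its sides pass clear of a spacer below
- rest_a: fixed grey rest block 28 (x) x 110 (y) x 30 high under the spacer; origin: centre of its underside
- rest_b: fixed grey rest block, the same, under the stage plate
- clamp (a joint): red swing clamp on the carrier, angle in rad: 0 = open (nose to the carrier's +x, handle tail to its -x), 1.57 = fully closed (nose over the stack's end, tail to the carrier's +y). It grows clockwise seen from above; about 1.2 N at the handle turns it and it stays where left. The nose's underside is 67 above the table, 3 above the finished stack, and it reaches 36 from the pivot
- clamp_pivot (a point): on the clamp's vertical hinge axis, at the carrier's x = 0, y = +92, 65 above the table
- clamp_handle (a point): the clamp's black upright handle post, 13 dia, 50 out from the hinge axis; this point is on its axis 98 above the table, 20 below its top (118); the tail's top face is 74 above the table
- oil_bottle: bystander, leave where it is: small amber bottle, 32 dia, 65 high; origin at its underside's centre
- specimen_jar: bystander, leave where it is: clear jar with red lid, 60 dia, 75 high; origin at its underside's centre
- slide_box: bystander, leave where it is: blue slide box, 90 x 160 x 34 high; origin at its underside's centre
- objective: bystander, leave where it is: steel microscope objective standing up, 33 dia, 50 high; origin at its underside's centre
- screwdriver: bystander, leave where it is: screwdriver 170 long, lying along its x
- dish: bystander, leave where it is: white shallow dish, 90 dia, 16 high; origin at its underside's centre
- eyepiece: bystander, leave where it is: black eyepiece standing up, 30 dia, 42 high; origin at its underside's centre
There are look-alikes about, which are no part of the job. Of the things like the stage_plate, leave any that is purple; of the rest the larger one is meant.

How it is judged:
On the way, in this order (a step that is already met when the one before it is completed fails the run):
1. the cover stands upright in the tray, let go (x of cover in the frame of tray between -0.085 and 0.085 m and y of cover in the frame of tray between -0.05 and 0.05 m and z of cover in the frame of tray between -0.005 and 0.015 m and angle between cover's own z axis and vertical below 0.15 rad and linear speed of cover below 0.05 m/s and contact force between the fingers and cover below 0.3 N), for 0.2 s.
2. the spacer is on both pins, flat on the seat, let go (horizontal distance between spacer and seat below 0.005 m and z of spacer in the frame of seat between -0.003 and 0.003 m and angle between spacer's own z axis and vertical below 0.06 rad and angle between the y axis of spacer and the y axis of carrier, either way round below 0.09 rad and linear speed of spacer below 0.05 m/s and contact force between the fingers and spacer below 0.3 N), for 0.2 s.
3. the stage plate is on both pins, flat on the spacer, let go (all of step 2 and horizontal distance between stage_plate and seat below 0.005 m and z of stage_plate in the frame of seat between 0.003 and 0.009 m and angle between stage_plate's own z axis and vertical below 0.06 rad and angle between the y axis of stage_plate and the y axis of carrier, either way round below 0.09 rad and linear speed of stage_plate below 0.05 m/s and contact force between the fingers and stage_plate below 0.3 N), for 0.2 s.
4. the clamp is swung fully closed (value of joint clamp above 1.4 rad), for 0.2 s.
At the end, for the whole second after the job is handed in: Cover in the tray (85 mm along, 50 mm across its centre, under 15 mm up, upright to 0.15 rad). Spacer on the seat, stage plate on the spacer, both over both pins: 5 mm in plan, 3 mm in height, 0.09 rad in yaw, level to 0.06 rad. Clamp past 1.4 rad. All at rest and let go (all of step 1 and all of step 3 and value of joint clamp above 1.4 rad); the robot touches nothing.
It fails at once if a bystander moved by more than 40 mm (distance of any of oil_bottle, specimen_jar, slide_box, objective, screwdriver, dish, eyepiece from where it was at the start of the episode above 0.04 m).
It fails at once if the spacer let fall onto the carrier (horizontal distance between spacer and seat below 0.03 m and contact force between the fingers and spacer below 0.1 N and linear speed of spacer above 0.4 m/s).
It fails at once if the stage plate let fall onto the carrier (horizontal distance between stage_plate and seat below 0.03 m and contact force between the fingers and stage_plate below 0.1 N and linear speed of stage_plate above 0.4 m/s).
It also fails if it takes over 72 s, if anything falls off the work surface, if the arm or the gripper's body presses on something with over 40 N, if the wrist force passes 120 N, or if a joint passes its speed limit or range.

ROBOT

A 6-joint arm with a two-finger parallel gripper is mounted at the origin on the work surface. World frame = base frame: x ahead of the robot, y to its left, z up, the work surface at z = 0. Lengths are in m, angles in rad, forces in N, time in s.
With the tool pointing down it reaches from about 0.325 to 0.9 m from the base axis. Payload 6.1 kg.
Tool frame: the origin (TCP) lies between the finger pads; the fingertips stand 14 mm ahead of it and the grasp point (between the pads) lies 5 mm behind it (tip_extent is the distance from the TCP to the fingertips, in m); z points along the fingers, y is the line along which they close (so a half turn about z gives the same grasp; the last joint's range is limited). The gripper opens to 85 mm and grips with 20 to 120 N. Pads are 22 mm wide; open, the fingers measure 114 mm over their backs; the gripper's body (76 mm by 85 mm) begins 54 mm behind the grasp point. The pads swing forward as they close: fully open they stand 13 mm farther back than shut.
Start: joints at [1.216, 0.22, 1.526, -0, 1.395, -0.126], TCP at [0.142, 0.609, 0.245] pointing down, gripper open.
Joint ranges: [-2.98, 2.98], [-0.91, 2.08], [0.09, 2.57], [-1.24, 4.39], [0.2, 2.65], [-2.68, 2.68]. Speed limits (rad/s): [2.57, 2.57, 3.01, 3.14, 3.14, 3.14].

INTERFACE

Orientations are given as a rotation vector (axis times angle).
In Python, from workcell import * gives the robot as it stands. Calls block until the motion is done:
- move_pose(position, orientation): joint-space move of the TCP to a pose.
- line_to(position, rate=0.15, rot=None): straight line of the TCP; rot=None keeps the orientation; rate is the mean speed in m/s.
- move_joints(angles): joint-space move.
- set_gripper(opening, force=None): finger opening in m; force is the grip in N (None keeps the last); returns when the fingers have stopped.
- sleep(seconds).
- ik(position, orientation): joint angles nearest the present ones, or None.
- get_image(name): name is "scene" or "top"; returns the picture (480x640x3 uint8, red, green, blue); there is no depth.
- calibration(name): a dict with "fx", "fy", "cx", "cy" (pixels), "world_from_camera" (4x4, takes a point from camera to world coordinates). Camera axes: x right, y up, looking along -z (the intrinsics and any distortion apply to the point x, -y, -z); pixel columns grow to the right and rows downward; lengths in m; the calibration is good to about 2 mm. A picture is of the moment at which its call begins. calibration takes no time and is no camera call.
A pose or a line that the arm cannot do raises MotionError and nothing moves.
- finish_job(): hands the job in; it is judged then, once.
Readings, each from a call of its own:
- get_t(): time.
- get_qpos(): joint angles.
- get_qd(): joint speeds.
- get_joint_efforts(): joint torques, N m.
- get_tool_pos(): TCP position.
- get_ee_rot(): TCP orientation.
- get_force(): force on the tool from outside, world axes, zero at the start.
- get_torque(): the same for the moment, N m.
- get_opening(): finger opening in m.
- get_gripper_force(): force on a finger pad.
Only numpy, scipy, OpenCV 4.12 (cv2) and the standard library are available. Lean on these libraries where they do the work, as an engineer would, in place of code of your own. Each camera call takes 0.05 s, during which the arm holds its last target. There are 200 camera calls.

## Working session

There is one attempt and no reset: what is moved stays moved. The work goes in short steps, each a Python script; the robot and the scene stay as the last script left them, time stands still between calls to the robot, and variables do not carry over. Pictures are saved under pics/ and viewed, at most 10 in all, crops included, and the job is handed in when it is done.

```bash
mkdir -p pics; ls
python3 - <<'E'
from workcell import *
import cv2,numpy as np
np.set_printoptions(precision=4,suppress=True)
for n in("top","scene"):
    im=get_image(n); cv2.imwrite(f"pics/{n}0.png",im[...,::-1]); print(calibration(n))
print(get_t(),get_ee_rot(),get_opening())
E
```

```text
pics
{'fx': 591.5813480665117, 'fy': 591.5813480665117, 'cx': 314.48143537005717, 'cy': 231.92520286213943, 'world_from_camera': array([[-0.0024,  0.9974, -0.0724,  0.45  ],
       [-0.9999, -0.0031, -0.0102,  0.0065],
       [-0.0104,  0.0724,  0.9973,  1.5053],
       [ 0.    ,  0.    ,  0.    ,  1.    ]])}
{'fx': 534.3302156677362, 'fy': 534.3302156677362, 'cx': 321.97622087887896, 'cy': 238.81454048418854, 'world_from_camera': array([[-0.8122, -0.3891,  0.4347,  1.0183],
       [ 0.5832, -0.5597,  0.5887,  0.6544],
       [ 0.0142,  0.7317,  0.6815,  0.8057],
       [ 0.    ,  0.    ,  0.    ,  1.    ]])}
0.1 [-0.3586 -3.1206  0.0027] 0.08538977419015666
```

View pics/top0.png

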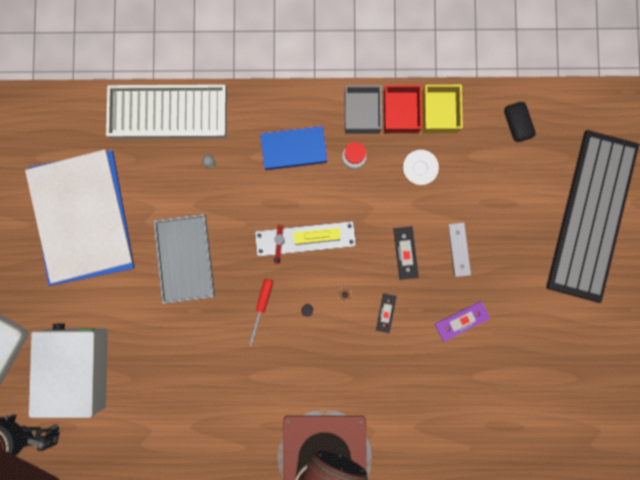

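View pics/scene0.png

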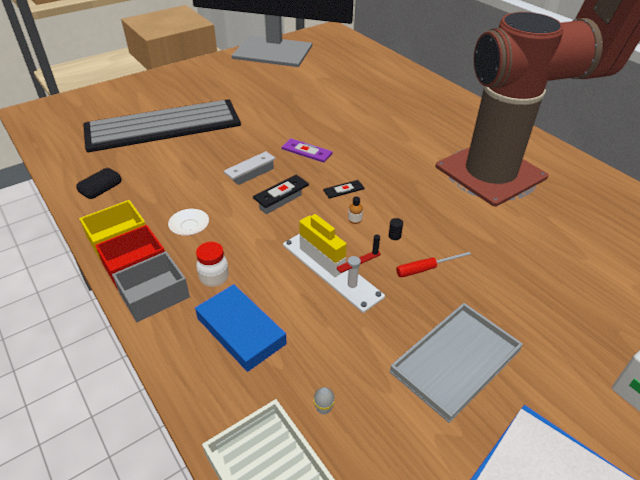

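The top view (2.5 mm/px) shows the carrier with its yellow cover at (305,238), the clamp pivot at (279,240), the handle at (277,260), the tray at (184,258) and the spacer at (459,249). Three things could be the stage plate:
- Black, at (406,253), on a block.
- Small black, at (386,313).
- Purple, at (462,321).

Purple is excluded. The larger of the two black ones is (406,253), which also sits on a rest block, so it is the one meant. I'll confirm with an enlarged crop.

```bash
cat > seg.py <<'E'
import cv2,numpy as np
from workcell import *
def ray(n,u,v):
    c=calibration(n);T=np.array(c["world_from_camera"])
    d=T[:3,:3]@np.array([(u-c["cx"])/c["fx"],-(v-c["cy"])/c["fy"],-1]);return T[:3,3],d
def px2w(n,u,v,z):
    o,d=ray(n,u,v);return (o+d*(z-o[2])/d[2])[:2]
def w2px(n,p):
    c=calibration(n);T=np.array(c["world_from_camera"]);q=T[:3,:3].T@(np.array(p)-T[:3,3])
    return np.array([c["cx"]+c["fx"]*q[0]/-q[2],c["cy"]-c["fy"]*q[1]/-q[2]])
def grab(n,k=8):
    return np.mean([get_image(n).astype(float) for _ in range(k)],0).astype(np.uint8)
E
python3 - <<'E'
from seg import *
t=grab("top",6);s=grab("scene",6);np.save("t.npy",t);np.save("s.npy",s)
a=cv2.resize(t[205:345,240:500],None,fx=3,fy=3,interpolation=cv2.INTER_CUBIC)
cv2.imwrite("pics/c1.png",a[...,::-1])
b=cv2.resize(s[130:310,215:415],None,fx=3.3,fy=3.3,interpolation=cv2.INTER_CUBIC)
cv2.imwrite("pics/c2.png",b[...,::-1])
hsv=cv2.cvtColor(t,cv2.COLOR_RGB2HSV);H,S,V=cv2.split(hsv)
def show(name,m,roi,z):
    x0,y0,x1,y1=roi;mm=np.zeros_like(H);mm[y0:y1,x0:x1]=m[y0:y1,x0:x1]*255
    n,l,st,ce=cv2.connectedComponentsWithStats(mm)
    i=1+st[1:,4].argmax();ys,xs=np.nonzero(l==i)
    cs=cv2.findContours((l==i).astype(np.uint8),cv2.RETR_EXTERNAL,cv2.CHAIN_APPROX_NONE)[0][0]
    w=np.array([px2w("top",*p,z) for p in cs[:,0]],np.float32)
    r=cv2.minAreaRect(w*1000);bx=cv2.boxPoints(r)
    print(name,st[i],"rect c %.1f %.1f size %.1f %.1f ang %.1f"%(*r[0],*r[1],r[2]))
    pts=np.stack([xs,ys],1);W=np.array([px2w("top",*p,z) for p in pts])*1000
    c,v=np.linalg.eigh(np.cov(W.T));a=v[:,1];print("   mean",W.mean(0).round(1),"yaw of long axis",np.degrees(np.arctan2(a[1],a[0])).round(2))
show("foot",(S<60)&(V>150),(245,215,362,262),.01)
show("cover rib",(H>22)&(H<34)&(S>150),(285,222,350,250),.114)
show("tray",(S<90),(145,205,222,310),.022)
show("spacer",(S<70),(440,215,480,285),.036)
show("plate",(V<75),(385,220,425,285),.038)
E
```

```text
foot [ 255  221  101   35 1783] rect c 542.5 46.2 size 63.9 252.2 ang 5.8
   mean [540.6  52.1] yaw of long axis 95.19
cover rib [295 230  44  13 400] rect c 541.8 15.8 size 22.1 100.8 ang 5.8
   mean [541.7  15.8] yaw of long axis 95.81
tray [ 153  214   62   90 4518] rect c 492.6 351.1 size 211.9 135.2 ang 7.0Traceback (most recent call last):
  File "<stdin>", line 20, in <module>
  File "<stdin>", line 16, in show
  File "seg.py", line 7, in px2w
    o,d=ray(n,u,v);return (o+d*(z-o[2])/d[2])[:2]
        ~~~^^^^^^^
  File "seg.py", line 4, in ray
    c=calibration(n);T=np.array(c["world_from_camera"])
ValueError: time passes only in moves, steps and waits
```

View pics/c1.png

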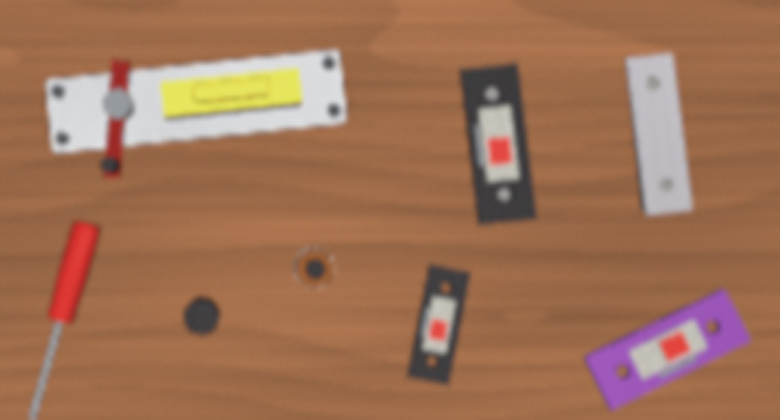

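View pics/c2.png

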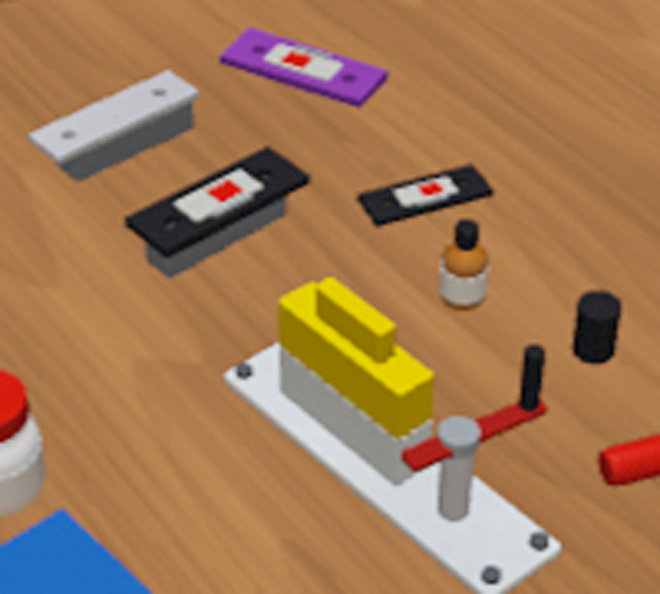

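The crops confirm it: the large black plate at (406,253) lies on a grey block, while the small black one and the purple one lie on the table. Next come precise fits in both cameras.

```bash
python3 - <<'E'
s=open('seg.py').read()
s=s.replace("def ray","import functools\n_cal=functools.lru_cache(None)(calibration)\ndef ray",1).replace("c=calibration(n)","c=_cal(n)")
s+='''
from scipy.optimize import minimize
def face(pose,a,b,z,off=(0,0)):
    x,y,th=pose;c,sn=np.cos(th),np.sin(th)
    L=np.array([[-a,-b],[a,-b],[a,b],[-a,b]])/2+off
    return np.c_[L@np.array([[c,sn],[-sn,c]])+[x,y],np.full(4,z)]
def pxs(n,P):return np.array([w2px(n,p) for p in P])
U=8
def fitface(n,m,roi,p0,a,b,z,off=(0,0)):
    """m soft mask (0..1 float); fits rect face"""
    x0,y0,x1,y1=roi;M=cv2.resize(m[y0:y1,x0:x1].astype(np.float32),None,fx=U,fy=U,interpolation=cv2.INTER_LINEAR)
    M=(M>.5).astype(np.uint8)
    def cost(q):
        p=np.array(p0)+np.array(q)*[.001,.001,.01]
        P=(pxs(n,face(p,a,b,z,off))-[x0,y0]+.5)*U-.5
        R=np.zeros_like(M);cv2.fillPoly(R,[np.round(P*16).astype(np.int32)],1,cv2.LINE_8,4)
        return 1-(R&M).sum()/max((R|M).sum(),1)
    r=minimize(cost,[0,0,0],method="Nelder-Mead",options=dict(initial_simplex=[[0,0,0],[5,0,0],[0,5,0],[0,0,5]],xatol=.02,fatol=1e-5))
    p=np.array(p0)+r.x*[.001,.001,.01];print(n,"pose mm",p[:2]*1000,"yaw deg",np.degrees(p[2]),"1-iou",round(r.fun,3));return p
def soft(x,lo,hi):return np.clip((x.astype(float)-lo)/(hi-lo),0,1)
'''
open('seg.py','w').write(s)
E
python3 - <<'E'
from seg import *
np.set_printoptions(precision=2,suppress=True)
D={}
for n,f in(("top","t.npy"),("scene","s.npy")):
    im=np.load(f);h=cv2.cvtColor(im,cv2.COLOR_RGB2HSV);H,S,V=[c.astype(float) for c in cv2.split(h)]
    def roi(P,g=8):
        q=pxs(n,P);a=np.floor(q.min(0)-g).astype(int);b=np.ceil(q.max(0)+g).astype(int);return max(a[0],0),max(a[1],0),b[0],b[1]
    def go(name,m,p0,a,b,z,off=(0,0)):
        print(name,end=" ");fitface(n,m,roi(face(p0,a,b,z,off)),p0,a,b,z,off)
    B=im[...,2].astype(float)
    go("foot",soft(B,90,190),[.5455,.0163,.101],.062,.250,.01,(0,.03))
    yl=((H>20)&(H<36)&(S>140)).astype(float)
    go("coverTop",cv2.morphologyEx(yl,cv2.MORPH_CLOSE,np.ones((3,3))),[.5455,.0163,.101],.028,.112,.088)
    for nm,uv,a,b,z,m in(("spacer",(459,249),.038,.13,.036,soft(B,95,165)),("plate",(406,253),.048,.13,.038,1-soft(V,55,120))):
        c=px2w("top",*uv,z)
        if nm=="plate":
            m=np.maximum(m,((S<60)|((H<8)|(H>172))&(S>150)).astype(float)) if n=="top" else np.maximum(m,0)
        go(nm,m,[*c,.11],a,b,z)
    c=px2w("top",184,258,.022)
    go("tray",(S<90).astype(float),[*c,.09],.21,.13,.022)
im=np.load("t.npy")
for nm,uv in(("jar",(354,154)),("oil",(345,294)),("eyep",(307,310)),("obj",(208,161))):print(nm,px2w("top",*uv,.05)*1000)
print("handle top",px2w("top",276.5,259.5,.118)*1000,"post top",px2w("top",279.3,239.5,.08)*1000)
print(get_t())
E
```

```text
foot top pose mm [545.77  16.64] yaw deg 5.744246780663503 1-iou 0.295
coverTop top pose mm [542.94  18.12] yaw deg 5.946028673913211 1-iou 0.209
spacer top pose mm [ 517.99 -337.  ] yaw deg 6.421901953757978 1-iou 0.789
plate top pose mm [ 500.72 -204.04] yaw deg 95.44717550606694 1-iou 0.102
tray top pose mm [492.59 351.28] yaw deg 7.248668639336129 1-iou 0.039
foot scene pose mm [552.12  20.79] yaw deg 6.406256438857863 1-iou 0.396
coverTop scene pose mm [557.23  30.1 ] yaw deg -11.602932417462284 1-iou 0.556
spacer scene pose mm [ 573.08 -369.33] yaw deg 15.446975641173678 1-iou 0.753
plate scene pose mm [ 543.63 -201.67] yaw deg -23.888984576625074 1-iou 0.72
tray scene pose mm [506.01 359.19] yaw deg 7.238440682913336 1-iou 0.093
jar [749.78 -77.49]
oil [403.14 -52.98]
eyep [364.42  40.07]
obj [733.76 286.37]
handle top [486.16 109.86] post top [535.4  106.03]
0.7
```

```bash
cat > arm.py <<'E'
from workcell import *
import numpy as np
from scipy.spatial.transform import Rotation as R
CAR=np.array([.5457,.0166]);CY=np.radians(5.80)
TRAY=np.array([.4926,.3512]);TY=np.radians(7.2)
def car(x,y):
    c,s=np.cos(CY),np.sin(CY);return CAR+[c*x-s*y,s*x+c*y]
def ori(phi):
    "tool down, closing axis along world angle phi; of the two half-turns the one with the smaller last joint"
    return [(R.from_euler('z',phi+k*np.pi-np.pi/2)*R.from_euler('x',np.pi)).as_rotvec() for k in(0,1)]
def go(xy,z,phi):
    best=None
    for o in ori(phi):
        q=ik([*xy,z],o)
        if q is not None and (best is None or abs(q[5])<abs(best[0])):best=(q[5],o)
    move_pose([*xy,z],best[1]);return best[1]
E
python3 - <<'E'
from seg import *
im=np.load("t.npy");S=cv2.cvtColor(im,cv2.COLOR_RGB2HSV)[...,1].astype(float);B=im[...,2].astype(float)
c=px2w("top",459,249,.036)
fitface("top",1-soft(S,60,120),(440,215,480,285),[*c,np.radians(96.8)],.038,.13,.036)
c=px2w("top",406,253,.038);G=im[...,0].astype(float)
m=cv2.morphologyEx(((B>130)|(im.max(2)<90)|((im[...,0]>180)&(B<90))).astype(np.float32),cv2.MORPH_CLOSE,np.ones((3,3)))
fitface("top",m,(388,218,424,284),[*c,np.radians(95.4)],.048,.13,.038)
# hole centroids (spacer darker, plate light)
from arm import *
o=go(CAR,.20,CY)
line_to([*CAR,.104],.12)
set_gripper(.0,30);print("open",get_opening(),get_gripper_force(),get_force())
line_to([*CAR,.175],.1);print("open",get_opening(),get_gripper_force(),get_t(),get_qpos())
cv2.imwrite("pics/lift.png",cv2.resize(get_image("scene")[100:340,200:520],None,fx=2,fy=2)[...,::-1])
E
```

```text
top pose mm [ 513.26273526 -337.76777319] yaw deg 96.30262715786671 1-iou 0.133
top pose mm [ 505.34161643 -203.62239763] yaw deg 96.61981948281775 1-iou 0.089
open 0.013162893548519086 36.63100004196167 [-0.18273749  0.15120332  1.20833605]
open 0.013150228800862716 36.51320278644562 5.7 [-1.14074607e-01  9.43611521e-02  1.80566271e+00 -1.04997765e-05
  1.24271382e+00 -2.15288012e-01]
```

View pics/lift.png

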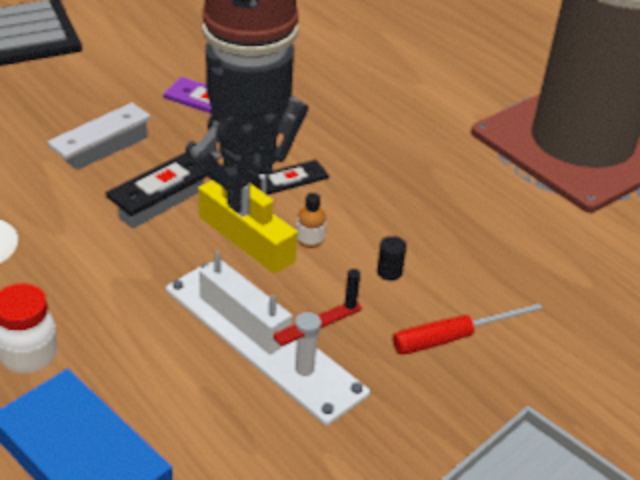

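The cover is gripped and clear of the pins. Next I place it in the tray.

Run:
```python
from arm import *
import cv2
p=get_tool_pos();line_to([*CAR,.22],.2)
go(TRAY,.20,TY+np.pi/2)
line_to([*TRAY,.075],.15);line_to([*TRAY,.0585],.03)
print(get_force());set_gripper(.05);sleep(.1);line_to([*TRAY,.2],.2)
SP=[.5133,-.3378];o=go(SP,.2,np.radians(96.3))
set_gripper(.085)
t=np.mean([get_image("top").astype(float) for _ in range(6)],0).astype(np.uint8);np.save("t2.npy",t)
np.save("s2.npy",np.mean([get_image("scene").astype(float) for _ in range(6)],0).astype(np.uint8))
a=cv2.resize(t[200:310,140:360],None,fx=3.6,fy=3.6,interpolation=cv2.INTER_CUBIC)
cv2.imwrite("pics/c3.png",a[...,::-1]);print(get_t(),get_opening())
```

```text
[-2.80350972 -1.42731713  6.28601737]
13.9833 0.0852499244943206
```

View pics/c3.png

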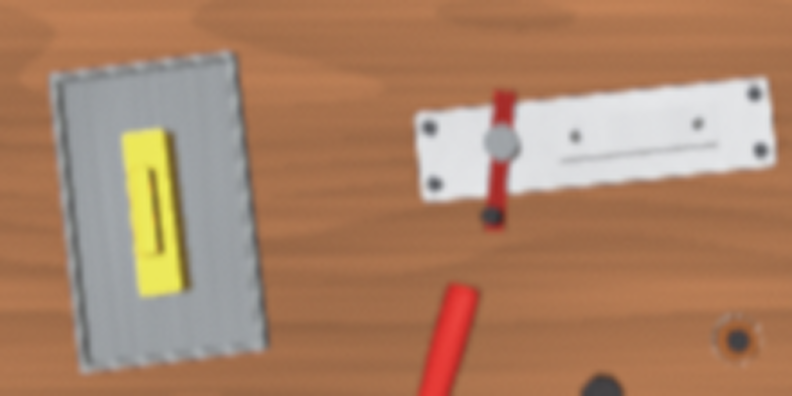

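The cover stands upright in the tray at crop (155,212). The pins are visible at crop (575,136) and (698,124), which is about (299.5,237.5) and (333.5,234) in the full picture. Now the sub-pixel measurement.

Run:
```python
from seg import *
np.set_printoptions(precision=2,suppress=True)
t=np.load("t2.npy");s=np.load("s2.npy")
def dark(n,im,u,v,r,zz,ch=None):
    g=im.astype(float).mean(2) if ch is None else im[...,ch].astype(float)
    for _ in range(4):
        x0,y0=int(round(u))-r,int(round(v))-r;w=g[y0:y0+2*r+1,x0:x0+2*r+1]
        k=np.clip(np.median(w)-12-w,0,None);yy,xx=np.mgrid[y0:y0+2*r+1,x0:x0+2*r+1]
        u,v=(k*xx).sum()/k.sum(),(k*yy).sum()/k.sum()
    p=px2w(n,u,v,zz)*1000;print(n,u.round(2),v.round(2),p);return p
a=dark("top",t,299.4,237.4,3,.063);b=dark("top",t,333.5,234.1,3,.063)
print("pins mid",(a+b)/2,"dist",np.linalg.norm(a-b),"yaw",np.degrees(np.arctan2(*(a-b)[::-1]))-90)
bo=[dark("top",t,140+x/3.6-.4,200+y/3.6-.4,3,.011) for x,y in((430,127),(434,184),(754,93),(761,150))]
ya=(bo[0]+bo[1]-bo[2]-bo[3])/2;u=ya/np.linalg.norm(ya)
print("bolts mid",np.mean(bo,0),"yaw",np.degrees(np.arctan2(u[1],u[0]))-90,"origin",np.mean(bo,0)-30*u)
print("spacer holes");t0=np.load("t.npy")
h=[dark("top",t0,240+x/3-.33,205+y/3-.33,3,.036) for x,y in((653,83),(666,184))];d=h[0]-h[1]
print("mid",(h[0]+h[1])/2,np.linalg.norm(d),np.degrees(np.arctan2(d[1],d[0])))
print("plate holes");inv=255-t0
h=[dark("top",inv,240+x/3-.33,205+y/3-.33,3,.034) for x,y in((492,94),(504,194))];d=h[0]-h[1]
print("mid",(h[0]+h[1])/2,np.linalg.norm(d),np.degrees(np.arctan2(d[1],d[0])))
H,S,V=[c.astype(float) for c in cv2.split(cv2.cvtColor(t,cv2.COLOR_RGB2HSV))]
m=cv2.morphologyEx(((H>20)&(H<36)&(S>110)).astype(np.float32),cv2.MORPH_CLOSE,np.ones((3,3)))
fitface("top",m,(165,225,200,290),[.4926,.3512,np.radians(97)],.028,.112,.043)
# red clamp / handle
dark("top",t,276.5,259.6,3,.118)
```

```text
top 299.34 237.48 [541.22  58.22]
top 333.38 233.93 [549.65 -24.96]
pins mid [545.43  16.63] dist 83.61358407146625 yaw 5.787301770521736
top 258.81 235.07 [550.94 162.84]
top 260.31 250.7 [511.31 158.85]
top 349.15 225.52 [574.47 -66.13]
top 350.87 241.36 [534.28 -70.21]
bolts mid [542.75  46.34] yaw 5.796590971315638 origin [545.78  16.49]
spacer holes
top 457.33 232.09 [ 555.15 -333.4 ]
top 461.94 265.99 [ 471.04 -343.09]
mid [ 513.09 -338.25] 84.66174484843542 6.569204740856656
plate holes
top 403.5 235.82 [ 546.38 -200.03]
top 407.52 269.34 [ 463.11 -208.87]
mid [ 504.75 -204.45] 83.73851448218812 6.056098135334843
top pose mm [491.38 347.21] yaw deg 97.9562479262165 1-iou 0.147
top 277.99 259.99 [484.99 106.37]
```

The measurements agree: the seat is at (545.5,16.6) with yaw 5.8°, and the spacer is at (513.1,-338.2). I'll pick the spacer and look while hovering over the pins.

```bash
sed -i 's/^CAR=.*/CAR=np.array([.5455,.0166]);CY=np.radians(5.79)/' arm.py
python3 - <<'E'
from arm import *
import cv2
SP=[.5131,-.3380];go(SP,.12,np.radians(96.45))
line_to([*SP,.031],.12);set_gripper(.0,40);print(get_opening(),get_gripper_force(),get_force())
line_to([*SP,.06],.08);line_to([*SP,.2],.25)
go(CAR,.16,CY);line_to([*CAR,.091],.12);sleep(.2)
print(get_opening(),get_tool_pos(),get_force(),get_t())
for n in("top","scene"):
    np.save(n+"3.npy",np.mean([get_image(n).astype(float) for _ in range(6)],0).astype(np.uint8))
a=np.load("top3.npy")[195:275,250:370];b=np.load("scene3.npy")[190:310,270:400]
f=lambda i,h:cv2.resize(i,(int(i.shape[1]*h/i.shape[0]),h),interpolation=cv2.INTER_CUBIC)
A=f(a,290);Bb=f(b,300)
A=cv2.resize(a,(450,300),interpolation=cv2.INTER_CUBIC);Bb=cv2.resize(b,(325,300),interpolation=cv2.INTER_CUBIC)
cv2.imwrite("pics/c4.png",np.hstack([A,Bb])[...,::-1])
E
```

```text
0.03676159745003511 40.49197733402252 [-0.69609284 -0.03708742  4.7780617 ]
0.03694519885194464 [0.54632141 0.01651186 0.09211856] [ 0.34421309 -0.82043891 -0.99356121] 19.2833
```

View pics/c4.png

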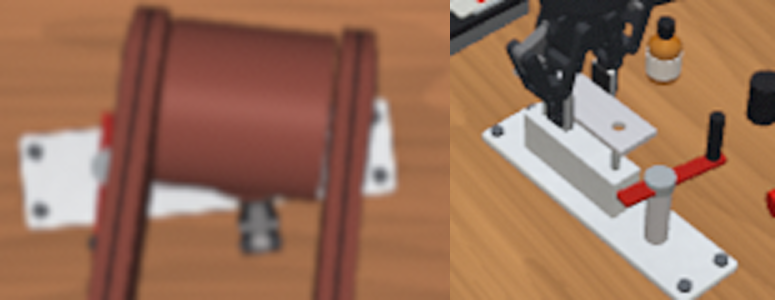

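Top view is blocked by the arm. The scene view shows the spacer's +y hole at crop (619,126), about (337.6,240.4) in the picture, just above the pin at crop (616,165), about (336.4,256). I'll compare the hole and pin on their own height planes.

Run:
```python
from seg import *
from arm import car
np.set_printoptions(precision=2,suppress=True,linewidth=200)
s2=np.load("s2.npy").astype(float);s3=np.load("scene3.npy").astype(float)
print("pin tip/foot exp",*[w2px("scene",[*car(0,y),z]) for y in(.042,-.042) for z in(.05,.076)])
print("hole exp",w2px("scene",[*car(0,.042),.0971]))
g=s2.mean(2)
print("s2 pin patch");print(g[240:266,328:346].astype(int))
print("s3 patch");print(s3.mean(2)[234:262,328:346].astype(int));print("sat");print((s3.max(2)-s3.min(2))[234:248,328:346].astype(int))
```

```text
pin tip/foot exp [336.45 255.59] [336.88 246.24] [309.3  234.14] [309.27 224.84]
hole exp [337.24 238.42]
s2 pin patch
[[113 113 115 118 118 119 120 118 121 122 121 119 115 116 119 119 119 122]
 [114 112 113 114 117 119 120 119 121 121 123 124 120 116 116 117 118 119]
 [114 114 113 114 115 117 118 121 120 119 121 123 122 118 113 116 117 119]
 [161 115 113 111 113 115 117 119 121 120 119 120 124 123 116 113 115 117]
 [201 166 127 113 112 113 115 115 119 120 122 120 119 123 121 117 113 115]
 [215 210 188 141 110 112 113 116 116 118 121 119 120 120 121 121 116 114]
 [215 217 214 189 139 109 111 113 114 115 117 120 119 120 120 122 122 117]
 [215 215 216 214 198 163 123 129 135 124 115 116 119 122 120 119 122 120]
 [215 214 216 216 216 213 182 133 134 127 114 117 117 121 120 119 119 121]
 [215 215 215 216 218 223 193 129 129 121 110 116 115 118 121 120 120 120]
 [215 215 216 217 219 222 187 117 126 116 110 114 114 115 118 121 120 118]
 [217 217 219 217 218 212 169 111 122 127 137 126 111 112 116 118 120 121]
 [217 218 218 217 218 207 161 110 117 130 186 191 139 109 112 114 117 120]
 [217 
[... 3434 characters left out ...]
  6   7   7   8   8  10]
 [  8   8   7   7   7   5   3   1   1   2   1   2   3   7   8   7   7   8]
 [  7   7   7   7   8   7   4  20  42  50  38  13   2   6   7   7   8   6]
 [  7   8   7   7   8   8   4  35  89  99  96  42   3   8   7   7   7   7]
 [  6   8   7   8   7   8   7   4  11  22  10   5   6   7   7   8   7   6]
 [  4   7   8   8   8   8   8   8   7   5   7   9   8   7   7   7   8   8]
 [  4   2   6   8   8   7   7   8   9   8   7   7   8   8   7   7   7   7]
 [  6   1   4   4   7   7   7   7   7   7   7   7   7   8   7   8   8   8]
 [  9   7   2   5   3   7   7   7   7   8   8   8   8   7   7   8   8   5]
 [  9   9   7   1   7   2   6   8   8   7   7   7   8   8   7   6   4   1]]
```

The hole looks about 2 mm too far along +y compared with the pin. I'll shift by that and go down in small steps, using the lateral force to centre.

```bash
cat >> arm.py <<'E'
def descend(xy,zs,gain=.0002,dz=None,fmax=12):
    "step down, centring on lateral force; stops if the upward push is too big"
    xy=np.array(xy,float);f0=np.array(get_force())
    for z in zs:
        line_to([*xy,z],.03);f=np.array(get_force())-f0
        print("z %.4f xy %s act %s f %s"%(z,(xy*1000).round(2),(np.array(get_tool_pos())*1000).round(1),f.round(1)))
        if f[2]>fmax:print("STOP");break
        xy+=np.clip(gain*f[:2],-.001,.001)
    return xy
E
python3 - <<'E'
from arm import *
print(get_tool_pos(),get_force())
xy=CAR+[-.0003,-.0022]
line_to([*xy,.085],.05);sleep(.2)
xy=descend(xy,[.080,.077,.0745,.072,.070,.068])
print(xy,get_t())
E
```

```text
[0.54545859 0.01660677 0.09095114] [-0.18514567 -0.56368082 -0.2821779 ]
z 0.0800 xy [545.2  14.4] act [544.9  14.5  79.6] f [-0.4 -0.6 -0.2]
z 0.0770 xy [545.12  14.28] act [544.9  14.3  76.7] f [ 0.6  0.9 -0.3]
z 0.0745 xy [545.24  14.46] act [545.1  14.5  74.3] f [0.  0.8 0.1]
z 0.0720 xy [545.24  14.63] act [545.2  14.7  71.8] f [-0.   0.8 -0. ]
z 0.0700 xy [545.24  14.78] act [545.4  14.8  70. ] f [0.6 0.9 0. ]
z 0.0680 xy [545.35  14.96] act [545.7  15.1  68.1] f [ 1.2  1.5 -0.5]
[0.5455896  0.01526631] 21.925
```

The tips have entered both holes with no upward force. I'll carry on down.

Run:
```python
from arm import *
xy=np.array([.5456,.0153])
xy=descend(xy,[.0665,.065,.0635,.062,.060,.058,.056,.054,.0525,.0515],gain=.00025)
print(xy,get_t(),get_opening())
```

```text
z 0.0665 xy [545.6  15.3] act [545.8  15.4  66.5] f [ 1.3 -0.2 -0.1]
z 0.0650 xy [545.92  15.24] act [546.   15.2  64.9] f [ 0.9 -0.8  0.3]
z 0.0635 xy [546.14  15.05] act [546.1  15.1  63.4] f [ 1.3  0.6 -0.9]
z 0.0620 xy [546.46  15.19] act [546.1  15.2  61.7] f [-0.1 -0.7  0. ]
z 0.0600 xy [546.43  15.02] act [546.3  15.1  59.8] f [0.1 0.2 0.4]
z 0.0580 xy [546.46  15.08] act [546.2  15.1  57.7] f [ 0.1 -0.3  1. ]
z 0.0560 xy [546.48  15.01] act [546.4  15.   55.8] f [-0.2 -0.7 -0.4]
z 0.0540 xy [546.43  14.82] act [546.5  14.9  53.9] f [1.2 0.2 0.2]
z 0.0525 xy [546.74  14.88] act [546.7  14.9  52.4] f [0.1 0.5 0.8]
z 0.0515 xy [546.76  14.99] act [546.8  14.9  51.7] f [-1.9 -0.9  3.8]
[0.54627302 0.01476216] 24.425 0.037042486397688555
```

The spacer is threaded and down. I'll release it and fetch the stage plate, picking it with the same rotation so the same placing xy applies.

Run:
```python
from arm import *
import cv2
xy=np.array([.5464,.01495])
line_to([*xy,.0508],.02);print(get_force());set_gripper(.065);sleep(.1);line_to([*xy,.13],.2)
PL=[.5049,-.2043];go(PL,.12,np.radians(96.2));set_gripper(.085)
im=get_image("scene");cv2.imwrite("pics/c5.png",cv2.resize(im[180:320,260:400],(560,560),interpolation=cv2.INTER_CUBIC)[...,::-1])
line_to([*PL,.0325],.12);set_gripper(.0,50);print(get_opening(),get_gripper_force(),get_force())
line_to([*PL,.06],.08);line_to([*PL,.18],.25)
go(xy,.16,CY);line_to([*xy,.100],.12);sleep(.1)
print(get_opening(),get_tool_pos(),get_t(),get_qpos())
s=np.mean([get_image("scene").astype(float) for _ in range(4)],0)
print(s.mean(2)[228:248,328:348].astype(int))
```

```text
[-1.90774953  2.70908532  7.2660962 ]
0.04688893315718799 51.60639524459839 [-0.84961252  1.08849355  6.12258985]
0.046604922297632675 [0.54739591 0.0146705  0.10121393] 31.4333 [-1.17249613e-01  1.86786200e-01  1.85328598e+00  1.67731429e-05
  1.09935595e+00 -2.17892137e-01]
[[205 203 202 202 203 205 198 162  88  35  42  39  43  72 111 136 141 139
  139 136]
 [205 203 202 204 204 203 206 207 170  78  40  42  40  37  63  99 130 142
  140 138]
 [203 203 203 206 208 210 201 179 131  59  39  43  43  41  38  53  87 121
  138 141]
 [201 202 202 207 208 191 153 100  51  40  41  45  39  45  41  42  45  69
  111 138]
 [204 207 208 198 168 122  67  40  35  41  41  42  43  41  40  41  38  39
   64 102]
 [208 200 173 134  87  45  36  41  43  44  43  43  40  41  42  42  39  41
   38  54]
 [181 141  91  46  37  38  35  36  36  36  39  39  43  42  42  41  44  40
   41  39]
 [107  55  38  33  44  38  27  25  26  24  29  38  41  44  41  44  41  43
   41  43]
 [ 42  39  41  41  43  34  16  18  15  18  18  33  41  43  43  42  42  40
   43  43]
 [ 42  43  43  40  43  38  52 103 122  95  52  33  42  44 
[... 177 characters left out ...]
  43  46
   42  43]
 [ 43  43  41  41  43  42  45  40  43  44  42  42  43  44  42  43  44  42
   41  31]
 [ 39  43  45  43  43  42  41  43  41  44  41  43  43  43  42  40  42  38
   31  22]
 [ 33  42  44  43  42  41  43  45  40  40  44  45  42  45  45  42  29  20
   18  16]
 [ 18  28  41  42  43  44  42  42  41  45  44  44  41  39  34  28  21  17
   48  97]
 [  7  17  28  39  41  46  43  43  42  46  45  41  37  27  20  14  37  77
  109 122]
 [129  39  17  24  36  40  45  40  43  46  42  33  24  19  14  50  93 113
  119 124]
 [198 163  79  12  23  29  43  43  40  31  27  17  12  45  95 118 125 125
  120 120]
 [208 204 164  80   7  21  29  34  31  18  14  43  75 105 124 126 129 127
  122 118]]
```

View pics/c5.png

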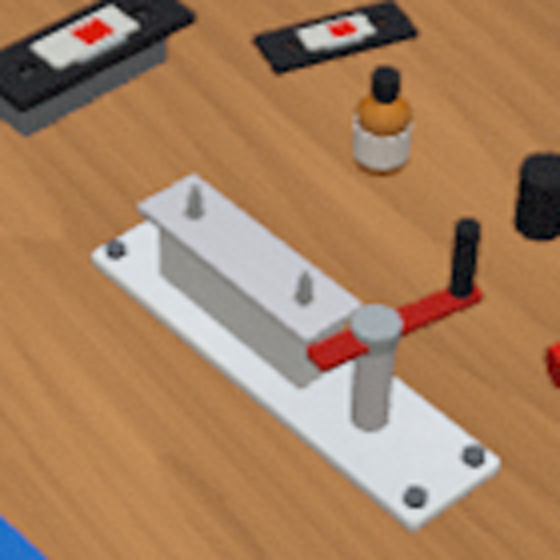

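The spacer lies flat over both pins, with the pins at crop (195,203) and (305,290). The held plate's hole at (336.1,236.6) matches the prediction from the spacer run, so I'll lower it.

Run:
```python
from arm import *
xy=np.array([.5464,.01495]);line_to([*xy,.086],.06);sleep(.1)
xy=descend(xy,[.081,.078,.0755,.073,.071,.069,.067,.065,.063,.061,.0598,.0592],gain=.00025)
print(xy,get_t(),get_opening())
```

```text
z 0.0810 xy [546.4   14.95] act [546.2  15.   80.7] f [ 0.2 -0.4  0.5]
z 0.0780 xy [546.46  14.86] act [546.3  14.9  77.8] f [ 0.1 -0.4  1.1]
z 0.0755 xy [546.48  14.75] act [546.3  14.8  75.3] f [0.4 0.3 1.1]
z 0.0730 xy [546.59  14.82] act [546.4  14.8  72.8] f [-0.3  0.1  0.3]
z 0.0710 xy [546.52  14.85] act [546.3  14.9  70.8] f [ 0.1 -1.  -0.3]
z 0.0690 xy [546.53  14.61] act [546.6  14.7  68.9] f [1.7 0.9 0.3]
z 0.0670 xy [546.96  14.84] act [546.8  14.8  66.8] f [ 0.8 -0.6  0.1]
z 0.0650 xy [547.16  14.69] act [547.   14.8  64.8] f [0.4 0.5 1.5]
z 0.0630 xy [547.27  14.8 ] act [547.1  14.8  62.8] f [-0.6 -0.7 -0.5]
z 0.0610 xy [547.13  14.64] act [547.   14.7  60.8] f [ 0.9  0.6 -0.7]
z 0.0598 xy [547.35  14.79] act [547.3  14.8  59.7] f [ 0.   1.3 -0.6]
z 0.0592 xy [547.36  15.12] act [547.5  14.9  59.6] f [-2.1 -0.6  5.8]
[0.54682652 0.01498038] 35.1833 0.04674328661605204
```

The plate is down on the spacer. I'll release it, then lead the handle round with the fingers loosely around it.

Run:
```python
import arm
from arm import *
import cv2
xy=np.array([.5470,.01495])
line_to([*xy,.0586],.02);print(get_force());set_gripper(.075);sleep(.1);line_to([*xy,.17],.2)
arm.CAR=np.array([.5464,.0160])
h=lambda a,r=.05:arm.car(-r*np.cos(a),.092+r*np.sin(a))
set_gripper(.045);o=go(h(0),.17,CY+np.pi/4);line_to([*h(0),.098],.12);print(get_force())
set_gripper(.018,20);print(get_opening(),get_force(),get_gripper_force())
for a in np.linspace(0,1.63,9)[1:]:
    line_to([*h(a),.098],.05);print(round(a,2),np.round(get_force(),1))
print(get_t(),get_opening())
```

```text
[-2.27290418 -0.11760234  7.96716547]
[-0.21760563 -0.07220395 -0.11714793]
0.01788108602876604 [2.35071684 2.21213935 1.03443444] 1.370372548699379
0.2 [ 0.8  0.2 -0.3]
0.41 [-1.7 -0.8 -0.6]
0.61 [0.8 0.1 0.2]
0.82 [0.1 0.3 0.8]
1.02 [-0.   0.7 -0.6]
1.22 [-0.4 -0.5 -0. ]
1.43 [ 0.4 -0.4 -0.6]
1.63 [ 0.8 -0.5  0.3]
41.6 0.018133824672683253
```

Run:
```python
from arm import *
import cv2
p=get_tool_pos();set_gripper(.045);line_to([p[0],p[1],.2],.2);go([.40,.25],.3,CY)
a=get_image("top")[195:310,140:370];b=get_image("scene")[180:320,260:400]
cv2.imwrite("pics/c6.png",np.hstack([cv2.resize(a,(460,230),interpolation=3).copy() if 0 else cv2.copyMakeBorder(cv2.resize(a,(460,230)),0,110,0,0,0),cv2.resize(b,(340,340),interpolation=cv2.INTER_CUBIC)])[...,::-1]);print(get_t(),get_tool_pos())
```

```text
43.7083 [0.40008516 0.2494202  0.29856122]
```

View pics/c6.png

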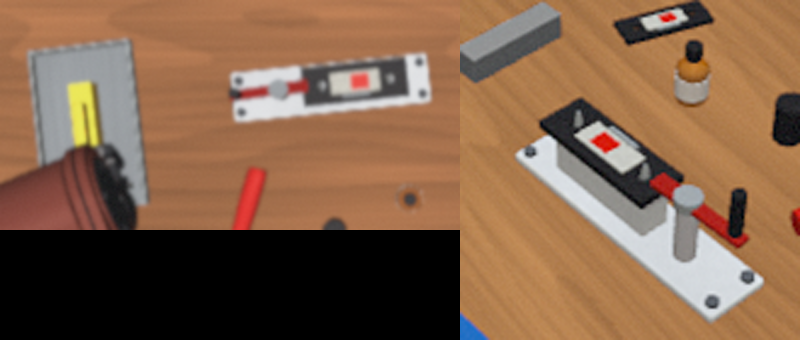

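The plate lies flat over both pins. The clamp is in line with the carrier, its nose over the stack's end, and the cover is in the tray. The gripper is clear of everything.

```bash
python3 -c "
from workcell import *
print(finish_job(),get_t())"
```

```text
the job is handed in; nothing more can be done
the job is handed in; nothing more can be done
```

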